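Load the pallet into the laser marker and close its guard

ROBOT

A 6-joint arm with a two-finger parallel gripper is mounted at the origin on the work surface. World frame = base frame: x ahead of the robot, y to its left, z up, the work surface at z = 0. Lengths are in m, angles in degrees, forces in N, time in s.
With the tool pointing down it reaches from about 0.4 to 0.825 m from the base axis. Payload 7 kg.
Tool frame: the origin (TCP) lies at the centre of the arm's flange, where the gripper is bolted on; the fingertips stand 178 mm ahead of it and the grasp point (between the pads) lies 159 mm ahead of it; x points along the fingers, y is the direction in which the jaws open and shut, and the axes are right-handed (so a half turn about x gives the same grasp; the last joint's range is limited). The gripper opens to 88 mm and grips with 3 to 60 N. Pads are 19 mm wide; open, the fingers measure 130 mm over their backs; the gripper's body (78 mm by 193 mm) begins 47 mm behind the grasp point.
Start: joints at [-52.878, 20.546, 0.682, 0, -70.136, -16.507], TCP at [0.238, -0.632, 0.405] pointing down, gripper open.
Joint ranges: [-176.03, 176.03], [-82.01, 121.73], [-58.28, 71.71], [-173.87, 95.51], [-174.79, -0.11], [-173.66, 173.66]. Speed limits (degrees/s): [136.94, 136.94, 172.46, 180, 180, 180].

INTERFACE

Orientations are given as [roll, pitch, yaw] about the fixed x, y, z axes, in that order (R = Rz(yaw) Ry(pitch) Rx(roll)).
In Python, from plant import ctrl gives the robot as it stands. The module is installed in compiled form; this text tells all that it offers.
- The arm moves only by the shell command python3 -m inch 'ROWS'. ROWS is JSON, one flat list of numbers, 7 for each row, row after row: the shift along the tool's x, y, z in m, then the turn, a rotation vector about the tool's x, y, z in degrees, then the finger opening in m, from 0 to 0.0876. In form: [dx, dy, dz, rx, ry, rz, hand, dx, dy, dz, rx, ry, rz, hand, ...]. A call has 1 to 20 rows; each row shifts and turns the pose as measured when the row begins, along the tool's axes as they then stand; what a row does not reach is not made up. A row lasts 1/8 s, in which the tool goes at most 62.5 mm and 10.7 degrees, less where a joint would pass 70% of its speed; a pose out of reach is approached as far as the arm can. A call with a gripper value outside its range is refused whole. The fingers move at their own pace and stop on an object; the grip force is fixed at half the most. Time passes only in rows, so rows that do not move let the fingers close. It gives the time, the measured TCP pose, the force and the opening at its end, in the units of the state.
- ctrl.get_obs(): the state, without advancing time (a new reading comes with each control period).
- ctrl.snapshot(name): name is "scene" or "top" or "wrist"; returns a dict with "color" (384x512x3 uint8, red, green, blue), "depth" (384x512 float32, m along the optical axis (not along the pixel's ray), 0 where there is no reading), "K" (3x3 intrinsics, pixels), "k1" (the pictures are not rectified: a ray, as slopes to the right and down, at radius r is drawn at 1 + k1 r^2 times it, then the intrinsics apply), "position" and "attitude" of the camera in the world; the wrist camera has in their place "hand_eye" (4x4, takes a point from camera to tool coordinates, whose origin is the TCP and whose axes are the tool frame's). Camera axes: x right, y up, looking along -z (the intrinsics and any distortion apply to the point x, -y, -z); pixel columns grow to the right and rows downward; lengths in m; the calibration is good to about 2 mm. A picture is of the moment at which its call begins: read the wrist's pose just before it.
- ctrl.close_job(): hands the job in, once; it reports no verdict.
The state is a dict: "clock": time; "joint_pos": joint angles; "qvel": joint speeds; "tau": joint torques, N m; "tool_pos": TCP position; "orientation": TCP orientation; "force": force on the tool from outside, world axes, zero at the start; "moment": the same for the moment, N m; "opening": finger opening in m.
Only numpy, scipy, OpenCV 4.12 (cv2) and the standard library are available. Lean on these libraries where they do the work, as an engineer would, in place of code of your own. Each camera call takes 0.05 s, during which the arm holds its last target.

TASK

Push the aluminium pallet that carries the chainring along the bench, without lifting it, through the open end of the blue laser marker's bay until it sits squarely against the stop at the far end. Then lower the amber guard gently until it is fully closed. Leave the level box, the can and the handwheel where they are.

Things in the scene. Friction and masses are not known exactly. Their poses are not given: they have to be found in the camera images.
- pallet: loose aluminium block, 120 (its x) x 100 (its y) x 30 mm high, about 0.7 kg, with a dark toothed chainring (96 mm across, 5 mm thick, four brass bolts) flat on top, 38 mm high in all; too wide to grasp, it slides on the bench. Origin at the centre of its underside. It starts to the robot's left with its x axis roughly along the bay; either end may go in first.
- marker: fixed blue laser marker standing on the bench, with a bay for the pallet. Origin on the bench at the centre of the bay; its x axis points from the open mouth into the bay (roughly to the robot's right), z up. Bay 150 mm long (x -75 mm mouth to +75 mm stop), 140 mm wide (y -70 to +70); side walls 12 mm thick, 60 mm high. Pallet home: its origin at x = +15 mm.
- bay_stop (a point): foot of the stop's face at the middle of the bay, on the bench; the grey stop wall is 60 mm high, 10 mm thick, with a blue housing behind it to marker x +155 mm, 55 mm high
- bay_mouth (a point): middle of the bay's open mouth, on the bench; the black floor is level with the bench, no sill, with a yellow line across the mouth
- guard (a joint): angle of the amber guard, a stiff hinge that stays where it is left: 0 is fully closed (flat on the walls), it grows as it opens, 1.57 stands upright, stop at 2.05. Starts at 1.7 to 1.95, leaning back away from the mouth. Moving it takes about 2 to 5 N at the handle.
- guard_hinge (a point): middle of the guard's hinge line, at marker x +85 mm, 64 mm above the bench; the line runs along the marker's y. The guard is a flat amber panel 165 mm long from the hinge, 164 mm wide, 6 mm thick, with a 28 mm flap turned down at its free edge that closes over the upper part of the mouth.
- guard_handle (a point): middle of the top of the guard's black handle, a bar 70 mm along the hinge direction, 14 mm thick, 24 mm tall, standing on the guard's outer face 145 mm from the hinge; when the guard is open the handle is on the side away from the mouth, when closed its top is 91 mm above the bench.
- level_box: white digital level box, 32 x 60 x 90 mm high, standing; bystander. Origin at the centre of its underside
- flux_can: black can, 64 mm in diameter, 100 mm high, standing; bystander. Origin at the centre of its underside
- handwheel: yellow handwheel lying flat, 100 mm in diameter, rim 14 mm and hub 26 mm high; bystander. Origin at the centre of its underside
Not all that is in view belongs to the job. There is more than one size of the pallet; the one meant has the size given above.

How it is judged:
By the outcome, as a careful person would: the job done as asked, in the order asked, and still so for the second after the job is handed in, with the robot touching nothing.
It also fails if it takes over 72 s, if anything falls off the work surface, if the arm or the gripper's body presses on something with over 40 N, if the wrist force passes 120 N, or if a joint passes its speed limit or range.

## Working session

There is one attempt and no reset: what is moved stays moved. The work goes in short steps, Python scripts to look and compute and a shell command to move; the robot and the scene stay as the last step left them, time stands still between calls to the robot, and variables do not carry over. Pictures are saved under pics/ and viewed, and the job is handed in when it is done.

```bash
mkdir -p pics
cat > h.py <<'E'
import numpy as np, cv2
from scipy.spatial.transform import Rotation as R
from plant import ctrl
def snap(n,f):
    o=ctrl.get_obs(); s=ctrl.snapshot(n); s['obs']=o
    np.savez('pics/'+f+'.npz',**{k:v for k,v in s.items() if k!='obs'},tp=o['tool_pos'],to=o['orientation'])
    cv2.imwrite('pics/'+f+'.png',cv2.resize(s['color'][:,:,::-1],(800,600),interpolation=cv2.INTER_CUBIC))
    return s
def load(f): return dict(np.load('pics/'+f+'.npz',allow_pickle=True))
def att(a):
    a=np.array(a)
    if a.shape==(3,3): return a
    return R.from_euler('xyz',a,degrees=True).as_matrix()
def ray(s,u,v):
    K=s['K'];x=(u-K[0,2])/K[0,0];y=(v-K[1,2])/K[1,1];k=float(s['k1'])
    rd=np.hypot(x,y);r=rd
    for _ in range(20): r=rd/(1+k*r*r)
    f=r/rd if rd>0 else 1
    d=np.array([x*f,-y*f,-1.])
    if 'hand_eye' in s:
        T=np.eye(4);T[:3,:3]=att(s['to']);T[:3,3]=s['tp'];M=T@s['hand_eye'];return M[:3,3],M[:3,:3]@d
    return np.array(s['position']),att(s['attitude'])@d
def onz(s,u,v,z=0.):
    p,d=ray(s,u,v);return p+d*(z-p[2])/d[2]
def dep(s,u,v):
    p,d=ray(s,u,v);return p+d*s['depth'][int(round(v)),int(round(u))]
E
python3 - <<'E'
from h import *
o=ctrl.get_obs();print({k:np.round(v,3) for k,v in o.items()})
for n in('scene','top','wrist'):
    s=snap(n,n+'0');print(n,s['K'],s['k1'],s.get('position'),s.get('attitude'),s.get('hand_eye'))
E
```

```text
{'clock': np.float64(0.0), 'joint_pos': array([-5.2878e+01,  2.0590e+01,  6.3400e-01, -2.2000e-02, -7.0135e+01,
       -1.6506e+01]), 'qvel': array([-0.021, -0.005,  0.001, -0.028,  0.085, -0.019]), 'tau': array([-0.0000e+00, -5.8271e+01,  2.9305e+01,  6.9970e+00,  7.0000e-03,
       -0.0000e+00]), 'tool_pos': array([ 0.238, -0.632,  0.404]), 'orientation': array([ 93.99 ,  89.907, 114.599]), 'force': array([-0.552,  0.403,  0.537]), 'moment': array([0.03 , 0.041, 0.047]), 'opening': np.float64(0.088)}
scene [[445.08456943   0.         256.18177773]
 [  0.         445.08456943 194.72280691]
 [  0.           0.           1.        ]] -0.14016772175672915 [1.12173263 0.2328925  1.10488999] [ 29.84055105  -0.25102152 105.0546736 ] None
top [[369.90314067   0.         252.64969116]
 [  0.         369.90314067 187.51913382]
 [  0.           0.           1.        ]] -0.0836182689360751 [0.43376689 0.06895383 0.88049401] [  8.90950688  -0.11218937 -90.84738011] None
wrist [[312.30636802   0.         259.61305588]
 [  0.         312.30636802 187.96810429]
 [  0.           0.           1.        ]] -0.05798234858993891 None None [[ 2.46562477e-04  2.61813229e-01 -9.65118528e-01  1.96479243e-02]
 [ 9.99999959e-01 -2.03437258e-04  2.00286179e-04 -1.21736304e-04]
 [-1.43903495e-04 -9.65118538e-01 -2.61813268e-01 -6.95948667e-02]
 [ 0.00000000e+00  0.00000000e+00  0.00000000e+00  1.00000000e+00]]
```

View pics/scene0.png

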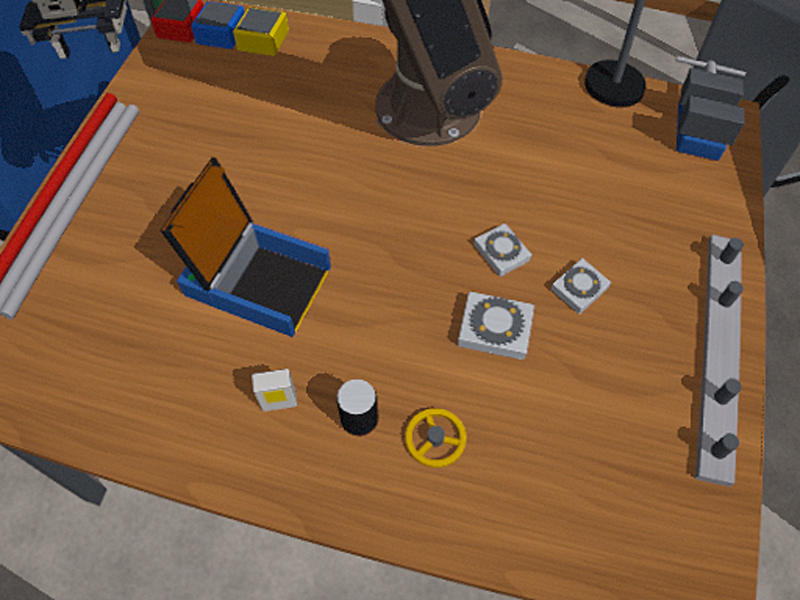

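View pics/top0.png

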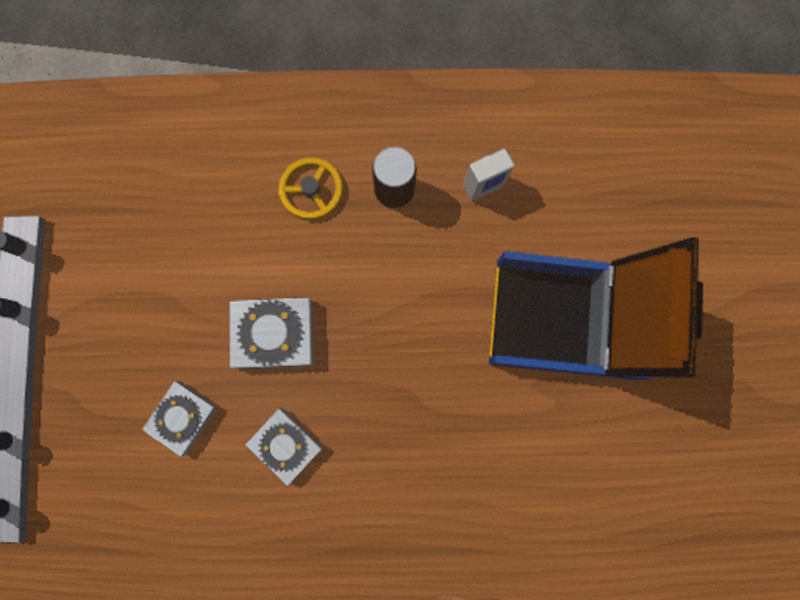

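The top view shows the large pallet around (270,333), and the marker with its mouth near x=495. The two small pallets are decoys. Next I'll enlarge crops of both.

Run:
```python
from h import *
s=load('top0');c=s['color'][:,:,::-1]
a=cv2.resize(c[180:245,135:215],None,fx=9,fy=9,interpolation=cv2.INTER_CUBIC)
b=cv2.resize(c[145:255,305:475],None,fx=4.7,fy=4.7,interpolation=cv2.INTER_CUBIC)
cv2.imwrite('pics/ca.png',a);cv2.imwrite('pics/cb.png',b)
```

```text
(no output)
```

View pics/ca.png

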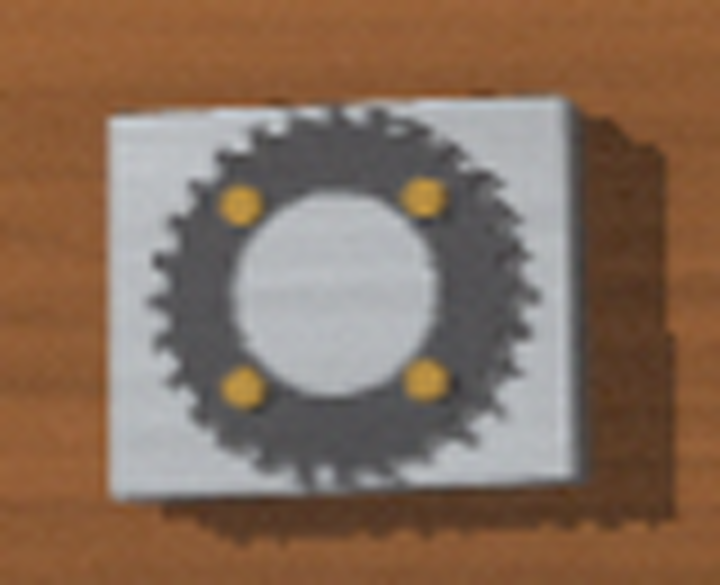

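View pics/cb.png

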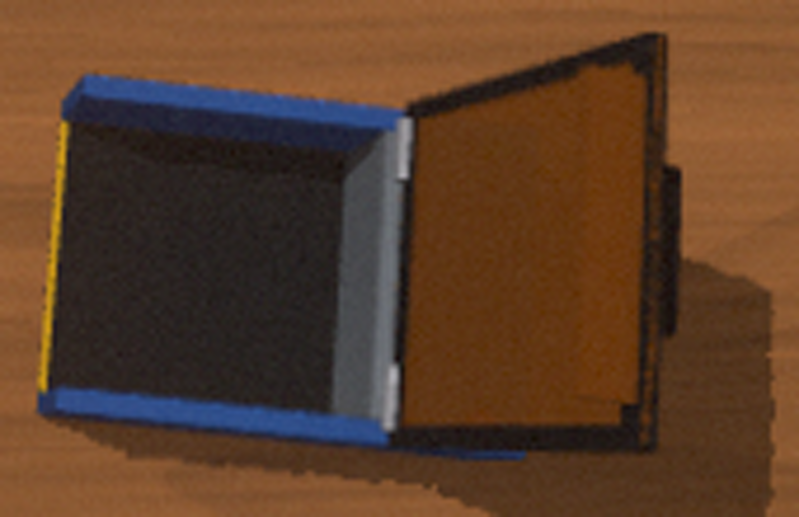

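Run:
```python
from h import *
s=load('top0')
def A(x,y):return (x+.5)/9-.5+135,(y+.5)/9-.5+180
def B(x,y):return (x+.5)/4.7-.5+305,(y+.5)/4.7-.5+145
P=[onz(s,*A(*p),.03) for p in [(108,117),(568,96),(578,482),(112,497)]]
P=np.array(P);print(P.round(4),P.mean(0))
for i in range(4):
    d=P[(i+1)%4]-P[i];print(np.linalg.norm(d),np.degrees(np.arctan2(d[1],d[0])))
for n,p,z in [('mouthU',(66,122),0),('mouthL',(43,390),0),('stopfootU',(343,182),0),('stopfootL',(333,412),0),
 ('wallUoutmouth',(88,76),.06),('wallUoutback',(403,110),.06),('wallLoutmouth',(42,412),.06),('wallLinmouth',(55,390),.06),('wallLinback',(385,417),.06),('wallLoutback',(385,443),.06)]:
    print(n,onz(s,*B(*p),z).round(4))
for p in [(420,400),(640,400),(660,40),(655,445),(405,115),(395,440),(600,200),(420,200)]: print('guard',p,dep(s,*B(*p)).round(4))
for n,u,v in [('box',503,155),('can',394,165),('wheel',311,187)]: print(n,dep(s,u*.64,v*.64))
d=s['depth'];print(d.min(),d.max())
```

```text
[[0.5587 0.3134 0.03  ]
 [0.5625 0.1934 0.03  ]
 [0.4632 0.1902 0.03  ]
 [0.4606 0.3098 0.03  ]] [0.51126988 0.25172053 0.03      ]
0.12009184541111846 -88.18325242284932
0.0993930160353652 -178.14828118168117
0.11964371875501381 91.24190510770369
0.09819399448804603 2.1171407733103065
mouthU [ 0.6112 -0.0961  0.    ]
mouthL [ 0.4732 -0.0787  0.    ]
stopfootU [ 0.5777 -0.2397 -0.    ]
stopfootL [ 0.4592 -0.2268  0.    ]
wallUoutmouth [ 0.6217 -0.0966  0.06  ]
wallUoutback [ 0.6031 -0.251   0.06  ]
wallLoutmouth [ 0.4602 -0.0677  0.06  ]
wallLinmouth [ 0.4704 -0.0743  0.06  ]
wallLinback [ 0.4546 -0.2317  0.06  ]
wallLoutback [ 0.4423 -0.231   0.06  ]
guard (420, 400) [ 0.4612 -0.238   0.0892]
guard (640, 400) [ 0.4545 -0.2729  0.2242]
guard (660, 40) [ 0.5963 -0.2943  0.2251]
guard (655, 445) [ 0.4371 -0.2774  0.2244]
guard (405, 115) [ 0.5986 -0.2481  0.0696]
guard (395, 440) [ 0.4434 -0.2306  0.0743]
guard (600, 200) [ 0.532  -0.2618  0.2277]
guard (420, 200) [ 0.5555 -0.2483  0.0797]
box [ 0.75788662 -0.09436337  0.09022944]
can [0.73969396 0.06398973 0.1016374 ]
wheel [0.73561769 0.19248022 0.0259441 ]
0.0 1.8193967
```

```bash
cat >> h.py <<'E'
UX=np.array([np.cos(np.radians(-97)),np.sin(np.radians(-97)),0]);UY=np.array([-UX[1],UX[0],0]);C=np.array([.5331,-.1618,0])
def M2W(x,y,z): return C+UX*x+UY*y+np.array([0,0,z])
def W2M(p): d=np.asarray(p)-C; return np.array([d@UX,d@UY,d[2]])
def down(zyaw): # tool x down, tool z horizontal at world angle zyaw
    a=np.radians(zyaw);z=np.array([np.cos(a),np.sin(a),0]);x=np.array([0,0,-1.]);return np.stack([x,np.cross(z,x),z],1)
def st():
    o=ctrl.get_obs();m=att(o['orientation'])
    print('t',round(float(o['clock']),2),'pos',np.round(o['tool_pos'],4),'F',np.round(o['force'],1),'op',round(float(o['opening']),4),'q',np.round(o['joint_pos'],0))
    return o,m
def delta(pos,Rt):
    o,m=st(); p=np.array(o['tool_pos'])
    print('shift tool',np.round(m.T@(np.array(pos)-p),4),'rotvec',np.round(R.from_matrix(m.T@Rt).as_rotvec(degrees=True),2))
def zang():
    m=att(ctrl.get_obs()['orientation']); print('zyaw',np.degrees(np.arctan2(m[1,2],m[0,2])),'x',m[:,0].round(3))
E
python3 - <<'E'
from h import *
s=load('top0')
for u,v in [(178,418),(284,447),(283,408),(322,450)]: print(onz(s,u*.64,v*.64,.03))
zang()
delta([.50,-.1,.48],down(0))
delta([.43,.25,.3],down(0))
print(M2W(-75,0,0)if 0 else M2W(-.075-.35,0,0))
E
```

```text
[0.38662114 0.38503873 0.03      ]
[0.34462165 0.22834096 0.03      ]
[0.40027971 0.23020539 0.03      ]
[0.33994416 0.1733826  0.03      ]
zyaw 20.61171900939837 x [-0.001  0.001 -1.   ]
t 0.15 pos [ 0.2376 -0.6317  0.4039] F [-0.2  0.1 -1.1] op 0.0876 q [-53.  21.   1.  -0. -70. -17.]
shift tool [-0.0756  0.4053  0.4327] rotvec [ 2.061e+01 -2.000e-02 -7.000e-02]
t 0.15 pos [ 0.2376 -0.6317  0.4039] F [-0.2  0.1 -1.1] op 0.0876 q [-53.  21.   1.  -0. -70. -17.]
shift tool [0.1048 0.7573 0.4905] rotvec [ 2.061e+01 -2.000e-02 -7.000e-02]
[0.58489447 0.26003211 0.        ]
```

```bash
python3 -m inch '[-0.04,0,0,9.5,0,0,0.06,-0.04,0.02,0,9.5,0,0,0.06,0,0.05,0.03,0,0,0,0.06,0,0.05,0.03,0,0,0,0.06,0,0.05,0.03,0,0,0,0.06,0,0.05,0.03,0,0,0,0.06,0,0.05,0.03,0,0,0,0.06,0,0.05,0.03,0,0,0,0.06,0,0.055,0.03,0,0,0,0.06,0,0.055,0.02,0,0,0,0.06,0,0.055,0.02,0,0,0,0.06,0,0.055,0.0,0,0,0,0.06]'; python3 -c "
from h import *
zang();delta([.43,.25,.3],down(1.5))"
```

```text
clock: 1.65
tool_pos: [0.4806, -0.0763, 0.4842]
orientation: [118.1, 89.6, 118.7]
force: [1.4, 0.8, -0.0]
opening: 0.06
zyaw 0.565205089881066 x [-0.004  0.007 -1.   ]
t 1.65 pos [ 0.4806 -0.0763  0.4842] F [ 1.4  0.8 -0. ] op 0.06 q [  14.   -0.  -14.   -0.  -76. -103.]
shift tool [ 0.1865  0.3256 -0.0468] rotvec [-0.94 -0.2  -0.38]
```

```bash
python3 -m inch '[0.02,0.05,-0.008,0,0,0,0.06,0.02,0.055,-0.008,0,0,0,0.06,0.02,0.055,-0.008,-0.5,0,0,0.06,0.03,0.055,-0.008,-0.5,0,0,0.06,0.03,0.055,-0.008,0,0,0,0.06,0.03,0.05,-0.006,0,0,0,0.06,0.03,0.01,0,0,0,0,0.06,0,0,0,0,0,0,0.06]'; python3 -c "
from h import *
zang();delta([.433,.25,.19],down(1.5));s=snap('wrist','w1');snap('top','t1')"
```

```text
clock: 2.65
tool_pos: [0.4248, 0.2637, 0.3048]
orientation: [87.9, 89.6, 89.8]
force: [-0.5, 0.1, -0.6]
opening: 0.0601
zyaw 1.9514709002963813 x [ 0.     0.007 -1.   ]
t 2.65 pos [0.4248 0.2637 0.3048] F [-0.5  0.1 -0.6] op 0.0601 q [  54.    9.  -29.   -0.  -51. -142.]
shift tool [ 0.1146 -0.0149  0.0077] rotvec [ 0.45  0.01 -0.42]
```

View pics/w1.png

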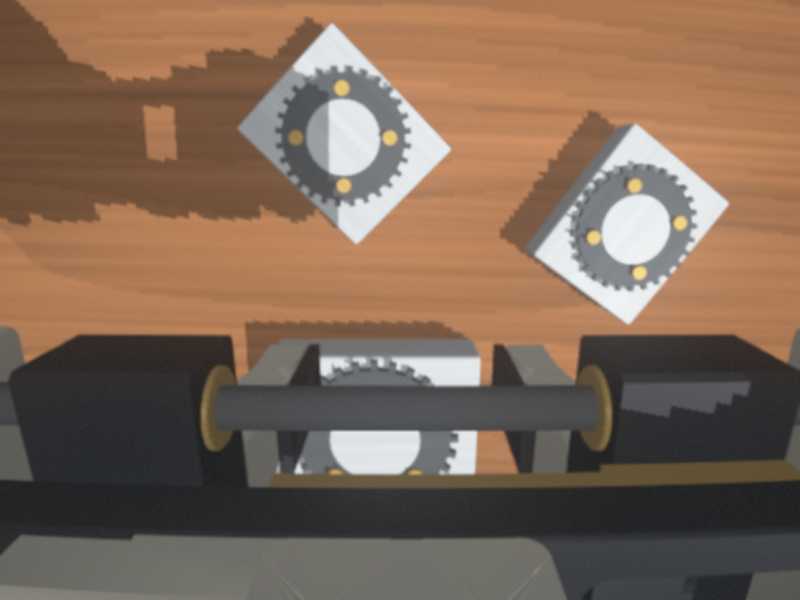

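```bash
python3 -c "
from h import *
s=load('w1')
for u,v,z in [(400,357,.03),(400,341,0),(477,357,.03),(357,243,.03),(627,323,.03)]: print(onz(s,u*.64,v*.64,z))"
```

```text
[0.46140049 0.26390001 0.03      ]
[0.4631792  0.26383225 0.        ]
[0.46009124 0.30725582 0.03      ]
[0.3976084  0.23923644 0.03      ]
[0.43743635 0.39020859 0.03      ]
```

```bash
python3 -m inch '[0.03,-0.006,0.006,0.4,0,-0.4,0.06,0.03,-0.005,0.006,0,0,0,0.06,0.03,0,0,0,0,0,0.06,0.02,0,0,0,0,0,0.06,0.004,0,0,0,0,0,0.06]'; python3 -c "
from h import *
zang();delta([.4525,.252,.19],down(1.5));delta([M2W(-.415,-.0,0)[0]-.0595,M2W(-.415,0,0)[1],.19],down(-7))"
```

```text
clock: 3.38
tool_pos: [0.4436, 0.2519, 0.2001]
orientation: [44.4, 88.8, 45.6]
force: [1.0, 0.4, -0.1]
opening: 0.0602
zyaw 1.2109909936075163 x [ 0.015  0.015 -1.   ]
t 3.38 pos [0.4436 0.2519 0.2001] F [ 1.   0.4 -0.1] op 0.0602 q [  52.   18.  -35.    0.  -36. -141.]
shift tool [ 0.0103 -0.0002  0.0088] rotvec [-0.28  0.87 -0.85]
t 3.38 pos [0.4436 0.2519 0.2001] F [ 1.   0.4 -0.1] op 0.0602 q [  52.   18.  -35.    0.  -36. -141.]
shift tool [ 0.0113 -0.0037  0.0804] rotvec [ 8.22  0.81 -0.91]
```

```bash
python3 -m inch '[0.01,0,0,0,0.8,-0.8,0.06,0,0,0.004,0,0,0,0.06,0,0,0.006,0,0,0,0.06,0,0,0.008,0.8,0,0,0.06,0,0,0.008,0.8,0,0,0.06,0,0,0.008,0.8,0,0,0.06,0,0,0.008,0.8,0,0,0.06,0,0,0.008,0.8,0,0,0.06,0,0,0.008,0.8,0,0,0.06,0,0,0.008,0.8,0,0,0.06]'; python3 -c "
from h import *
zang();delta([.5246,.257,.19],down(-7));snap('top','t2')"
```

```text
clock: 4.62
tool_pos: [0.5136, 0.2502, 0.1923]
orientation: [111.4, 89.9, 106.6]
force: [-5.5, 0.3, -0.1]
opening: 0.0601
zyaw -4.8232847357089454 x [-0.     0.001 -1.   ]
t 4.62 pos [0.5136 0.2502 0.1923] F [-5.5  0.3 -0.1] op 0.0601 q [  46.   24.  -27.   -0.  -40. -140.]
shift tool [0.0023 0.0077 0.0104] rotvec [ 2.18 -0.03 -0.07]
```

View pics/t2.png

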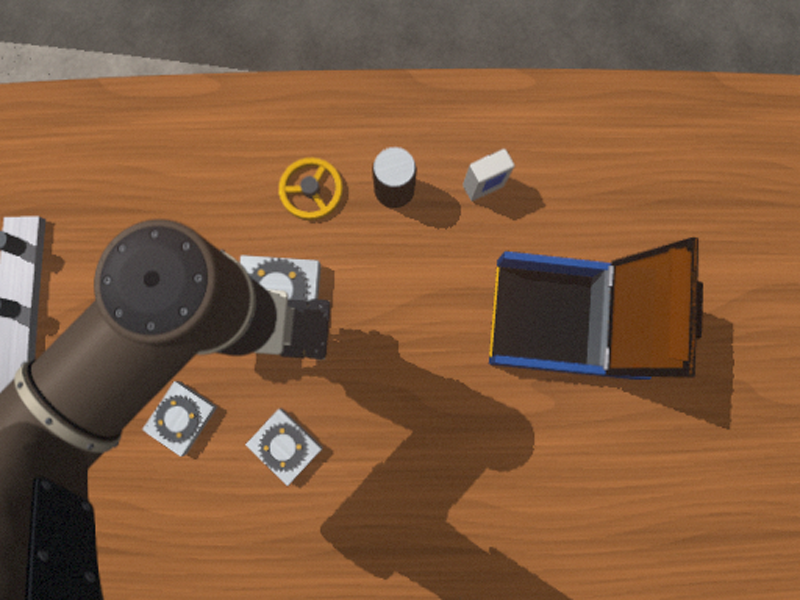

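```bash
python3 -m inch '[0.001,0,0.006,0.8,0,0,0.06,0.001,0,0.006,0.8,0,0,0.06,0,0,0.003,0.8,0,0,0.06,0,0,0,0,0,0,0.06]'; python3 -c "
from h import *
zang();delta([.5246,.257,.19],down(-7))"
```

```text
clock: 5.18
tool_pos: [0.5302, 0.2491, 0.1913]
orientation: [77.6, 89.9, 70.3]
force: [-3.6, -0.3, -0.2]
opening: 0.06
zyaw -7.363812204625876 x [ 0.001  0.002 -1.   ]
t 5.17 pos [0.5302 0.2491 0.1913] F [-3.6 -0.3 -0.2] op 0.06 q [  44.   25.  -25.   -0.  -40. -142.]
shift tool [ 0.0013  0.0071 -0.0065] rotvec [-0.36  0.03 -0.12]
```

```bash
python3 -m inch '[0,0,-0.03,0,0,0,0.06,-0.05,0,-0.02,0,0,0,0.06,-0.05,0,0,-10,0,0,0.06,0,0.03,0,-10,0,0,0.06,0,0.04,0,-10,0,0,0.06,0,0.04,0.02,-10,0,0,0.06,0,0.02,0.04,-10,0,0,0.06,0,0,0.04,-10,0,0,0.06,0,0,0.04,-10,0,0,0.06,0,0,0,-10,0,0,0.06,0,0,0,-9,0,0,0.06]'; python3 -c "
from h import *
zang();delta([.60,.344,.26],down(83));snap('top','t3')"
```

```text
clock: 6.55
tool_pos: [0.5528, 0.4778, 0.3035]
orientation: [-50.8, 88.5, 34.0]
force: [-0.7, -0.3, 0.0]
opening: 0.0601
zyaw 84.78372537449097 x [ 0.022  0.015 -1.   ]
t 6.55 pos [0.5528 0.4778 0.3035] F [-0.7 -0.3  0. ] op 0.0601 q [ 56.  29.   0.   1. -60. -62.]
shift tool [ 0.0426 -0.0583 -0.1297] rotvec [1.77 0.98 1.17]
```

View pics/t3.png

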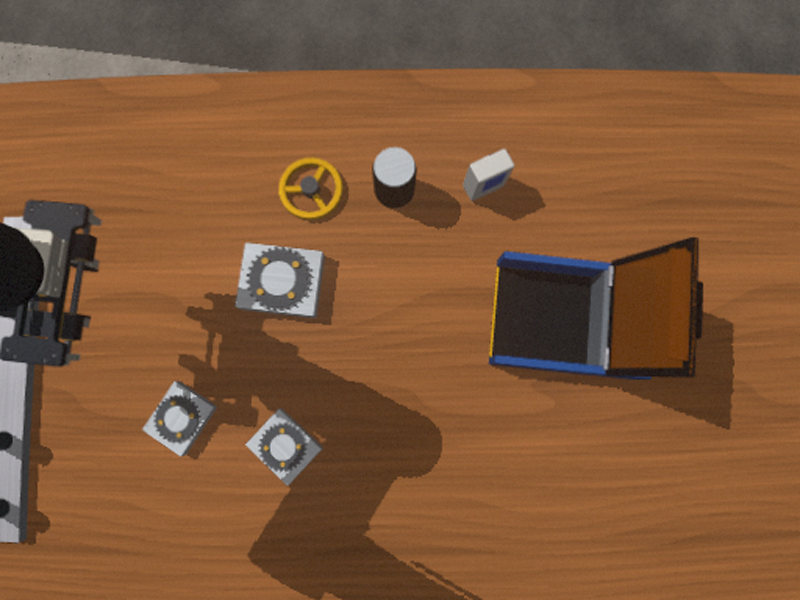

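The pallet has moved and turned, and is now near (280,279). I'll enlarge it to measure the new pose.

Run:
```python
from h import *
s=load('t3');c=s['color'][:,:,::-1]
cv2.imwrite('pics/cc.png',cv2.resize(c[145:215,140:220],None,fx=9,fy=8.5714,interpolation=cv2.INTER_CUBIC))
```

```text
(no output)
```

View pics/cc.png

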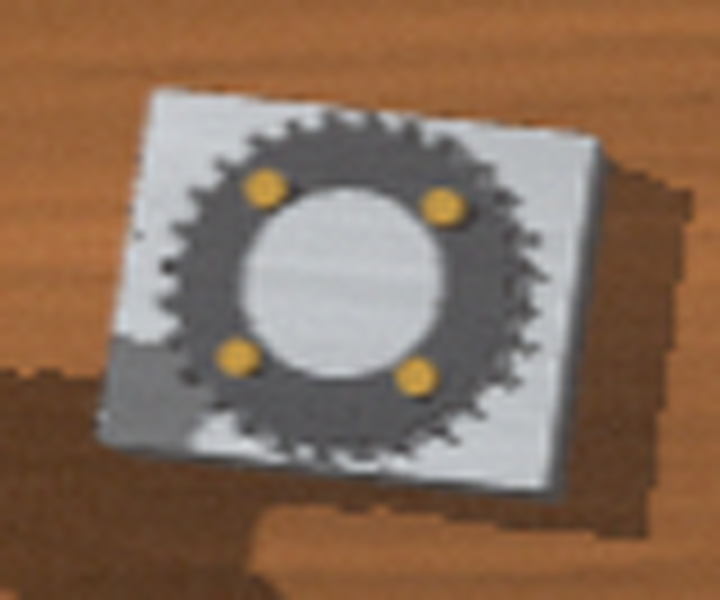

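Run:
```python
from h import *
s=load('t3')
P=np.array([onz(s,(x+.5)/9-.5+140,(y+.5)/8.5714-.5+145,.03) for x,y in [(152,90),(600,138),(552,492),(101,442)]])
print(P.round(4),P.mean(0),W2M(P.mean(0)))
for i in range(4):
    d=P[(i+1)%4]-P[i];print(np.linalg.norm(d),np.degrees(np.arctan2(d[1],d[0])))
c=W2M(P.mean(0))
delta(M2W(c[0]-.095,c[1],.26),down(83))
```

```text
[[0.6484 0.2925 0.03  ]
 [0.6327 0.1738 0.03  ]
 [0.5349 0.1857 0.03  ]
 [0.5502 0.3032 0.03  ]] [0.59155283 0.23882003 0.03      ] [-0.40475747  0.00919383  0.03      ]
0.11972341253076699 -97.49493893267923
0.09852133677596928 173.0664031311338
0.11849261712990786 82.60925811511612
0.0987565203287445 -6.22065073108993
t 6.6 pos [0.5529 0.4779 0.3036] F [ 1.3  0.5 -0. ] op 0.0603 q [ 56.  29.   0.   1. -60. -61.]
shift tool [ 0.0425 -0.0613 -0.1408] rotvec [2.21 0.99 1.19]
```

```bash
python3 -m inch '[0.02,-0.03,-0.06,1,1,1,0.06,0.02,-0.02,-0.055,1,0,0,0.06,0,-0.012,-0.03,0,0,0,0.06,0.03,-0.003,-0.003,0,0,0,0.06,0,0,0,0,0,0,0.06]'; python3 -c "
from h import *
zang();print(W2M(ctrl.get_obs()['tool_pos']));delta(M2W(-.405-.09,.0092,.19),down(83));snap('wrist','w4')"
```

```text
clock: 7.22
tool_pos: [0.6043, 0.3276, 0.2361]
orientation: [-69.4, 89.4, 13.1]
force: [0.4, -0.4, 0.2]
opening: 0.06
zyaw 82.57342587372015 x [ 0.011  0.002 -1.   ]
[-0.49439389  0.01104095  0.23606235]
t 7.22 pos [0.6043 0.3276 0.2361] F [ 0.4 -0.4  0.2] op 0.06 q [ 45.  29.  -9.   0. -51. -52.]
shift tool [0.046  0.0023 0.0004] rotvec [-0.43  0.22  0.58]
```

View pics/w4.png

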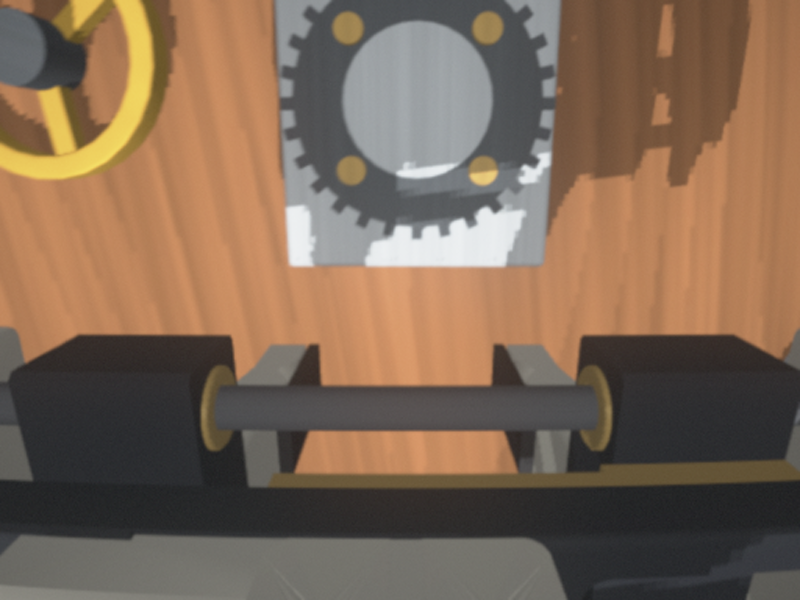

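```bash
python3 -m inch '[0.03,0.002,0,-0.4,0.2,0.6,0.06,0.016,0,0,0,0,0,0.06,0,0,-0.008,0,0,0,0.06,0,0,-0.01,0,0,0,0.06,0,0,-0.014,0,0,0,0.06,0,0.0005,-0.018,0,0,0,0.06,0,0.0005,-0.018,0,0,0,0.06,0,0.0005,-0.018,0,0,0,0.06,0,0.0005,-0.018,0,0,0,0.06,0,0.0005,-0.018,0,0,0,0.06,0,0.0005,-0.018,0,0,0,0.06,0,0.0005,-0.018,0,0,0,0.06,0,0.0005,-0.018,0,0,0,0.06]'; python3 -c "
from h import *
zang();print(W2M(ctrl.get_obs()['tool_pos']));delta(M2W(-.0545,.0,.19),down(83));snap('top','t5')"
```

```text
clock: 8.9
tool_pos: [0.5803, 0.1493, 0.1989]
orientation: [-46.3, 88.6, 36.8]
force: [0.9, 4.7, 0.2]
opening: 0.0602
zyaw 83.19059430671734 x [ 0.02   0.015 -1.   ]
[-0.31450839  0.00891128  0.1989204 ]
t 8.9 pos [0.5803 0.1493 0.1989] F [0.9 4.7 0.2] op 0.0602 q [ 33.  25. -23.  -0. -40. -40.]
shift tool [ 0.0044  0.0099 -0.2601] rotvec [0.18 0.97 1.01]
```

View pics/t5.png

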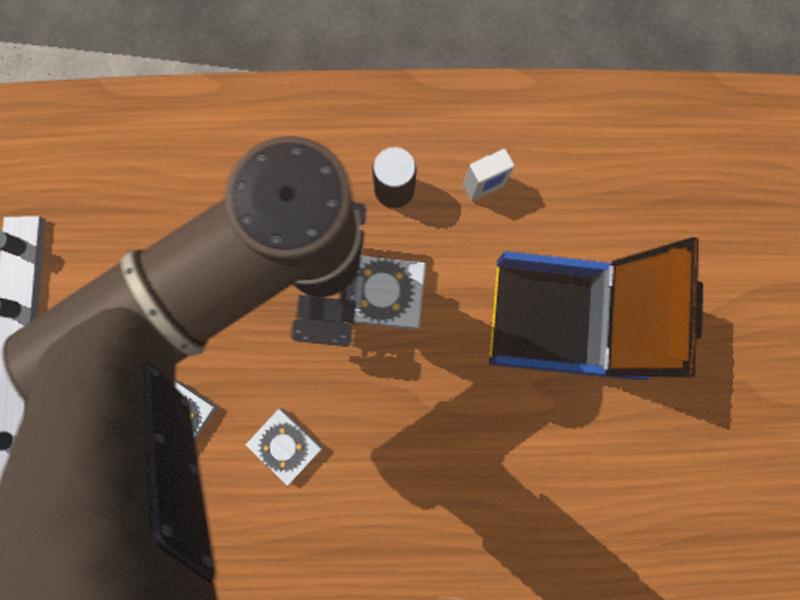

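```bash
python3 -m inch '[0.003,0.001,-0.016,0,0.5,0.5,0.06,0.002,0.001,-0.018,0,0.4,0.4,0.06,0.001,0.001,-0.018,0,0,0,0.06,0.001,0.001,-0.018,0,0,0,0.06,0.001,0.001,-0.018,0,0,0,0.06,0.001,0.001,-0.018,0,0,0,0.06,0.001,0.001,-0.018,0,0,0,0.06,0.001,0.001,-0.018,0,0,0,0.06,0.001,0.001,-0.018,0,0,0,0.06,0,0.001,-0.014,0,0,0,0.06,0,0,-0.006,0,0,0,0.06]'; python3 -c "
from h import *
zang();print(W2M(ctrl.get_obs()['tool_pos']));delta(M2W(-.0545,.0,.19),down(83));snap('top','t6');snap('wrist','w6')"
```

```text
clock: 10.32
tool_pos: [0.5581, -0.0288, 0.1953]
orientation: [-60.4, 88.0, 23.2]
force: [0.1, 4.9, 0.9]
opening: 0.0599
zyaw 83.64726859189301 x [ 0.032  0.014 -0.999]
[-0.1350085   0.00862024  0.19525551]
t 10.32 pos [ 0.5581 -0.0288  0.1953] F [0.1 4.9 0.9] op 0.0599 q [ 17.  22. -29.  -0. -37. -23.]
shift tool [ 0.0036  0.0096 -0.0805] rotvec [0.63 1.01 1.75]
```

View pics/t6.png

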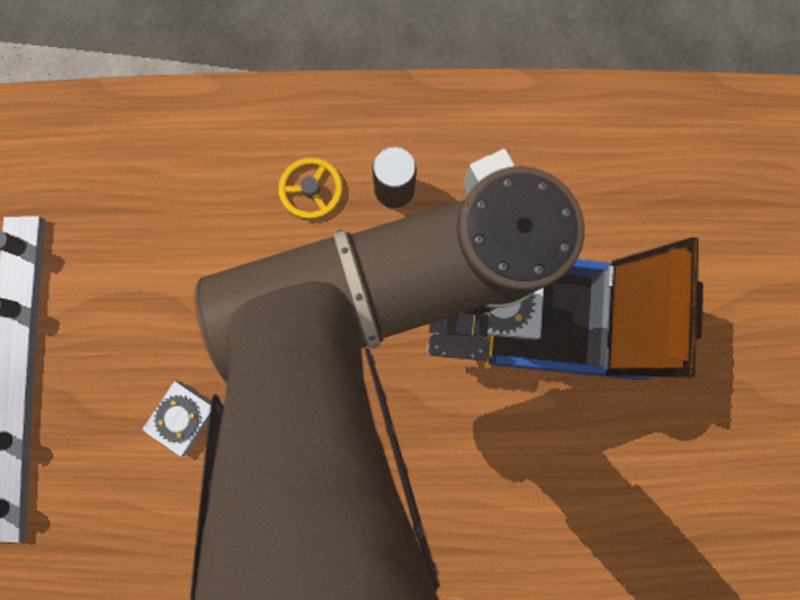

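View pics/w6.png

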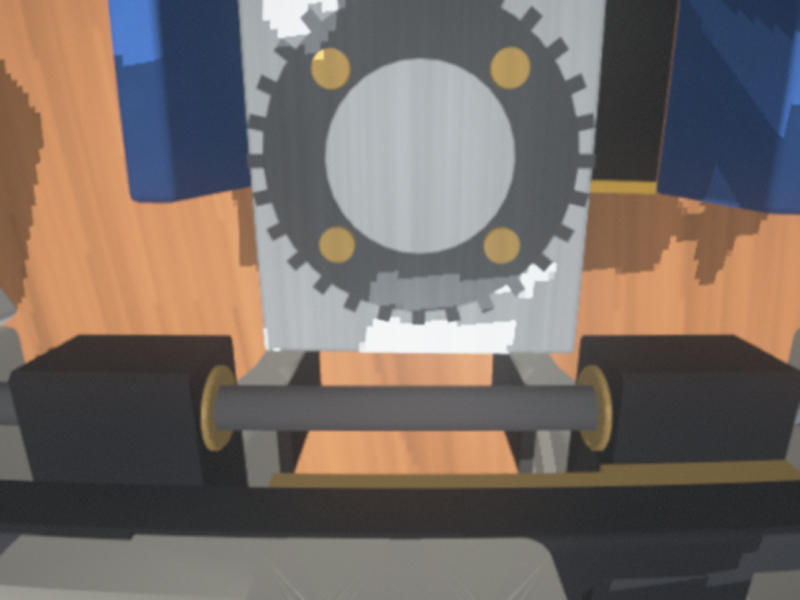

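```bash
python3 -c "
from h import *
s=load('w6')
for n,u,v,z in [('palL',268,350,.03),('palR',576,352,.03),('palL2',241,5,.03),('palR2',605,5,.03),('mouthR',658,188,0),('wallLtop-outer',108,5,.06),('wallLcorner',133,198,.06),('wallR bottom',676,5,0),('yellow',590,186,0),('wallLbot?',250,188,.0)]:
  p=onz(s,u*.64,v*.64,z);print(n,W2M(p).round(4))
for u,v in [(180,100),(220,150),(740,100),(690,100),(150,190),(700,200)]: print(u,v,W2M(dep(s,u*.64,v*.64)).round(4))"
```

```text
palL [-0.1264  0.0588  0.03  ]
palR [-0.1248 -0.04    0.03  ]
palL2 [-0.0257  0.0602  0.03  ]
palR2 [-0.0252 -0.038   0.03  ]
mouthR [-0.0749 -0.0729  0.    ]
wallLtop-outer [-0.0329  0.08    0.06  ]
wallLcorner [-0.0753  0.0793  0.06  ]
wallR bottom [-0.0161 -0.0714  0.    ]
yellow [-0.0748 -0.0488  0.    ]
wallLbot? [-0.0771  0.0712  0.    ]
180 100 [-0.0525  0.0689  0.0524]
220 150 [-0.0641  0.0691  0.0294]
740 100 [-0.0495 -0.0712  0.0424]
690 100 [-0.0473 -0.0708  0.0177]
150 190 [-0.0733  0.0741  0.0612]
700 200 [-0.0764 -0.0723  0.0288]
```

```bash
python3 -m inch '[0.003,0.002,-0.01,0.6,0.5,0.8,0.06,0.002,0.003,-0.014,0.2,0.4,0.8,0.06,0.001,0.003,-0.014,0,0,0,0.06,0.001,0.003,-0.014,0,0,0,0.06,0.001,0.003,-0.012,0,0,0,0.06,0,0.002,-0.008,0,0,0,0.06,0,0,-0.003,0,0,0,0.06]'; python3 -c "
from h import *
zang();print(W2M(ctrl.get_obs()['tool_pos']));delta(M2W(-.0545,.0,.19),down(83));snap('wrist','w7')"
```

```text
clock: 11.3
tool_pos: [0.5408, -0.0972, 0.1913]
orientation: [-70.8, 88.8, 12.5]
force: [-0.9, 6.4, 2.5]
opening: 0.0598
zyaw 83.28091819785735 x [ 0.02   0.005 -1.   ]
[-0.06503537 -0.0002179   0.19125368]
t 11.3 pos [ 0.5408 -0.0972  0.1913] F [-0.9  6.4  2.5] op 0.0598 q [ 10.  22. -30.  -0. -37. -17.]
shift tool [ 0.0012 -0.0001 -0.0105] rotvec [0.28 0.4  1.13]
```

View pics/w7.png

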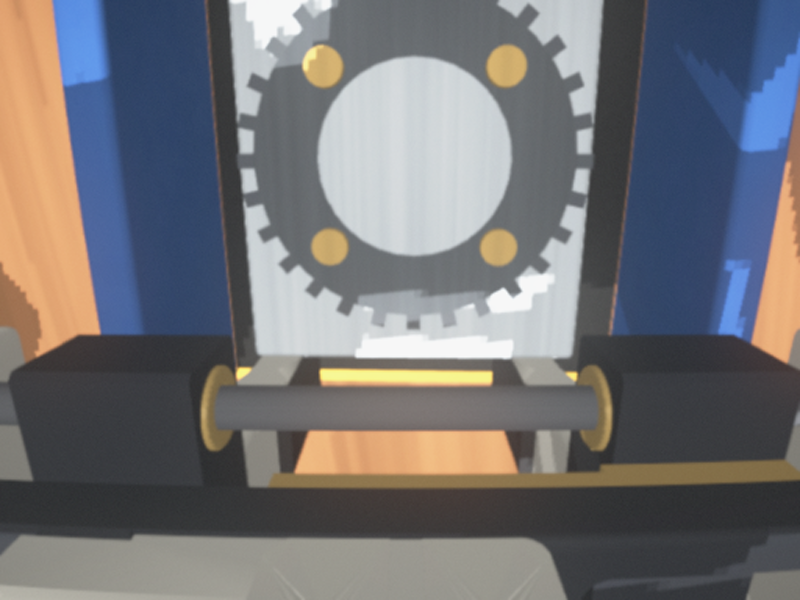

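```bash
python3 -m inch '[0.001,0,-0.004,0.2,0.3,0.8,0.06,0,0,-0.004,0,0,0.2,0.06,0,0,-0.004,0,0,0,0.06,0,0,-0.004,0,0,0,0.06]'; python3 -c "
from h import *
zang();print(W2M(ctrl.get_obs()['tool_pos']));st()"
```

```text
clock: 11.85
tool_pos: [0.541, -0.1071, 0.1908]
orientation: [-32.5, 89.3, 50.5]
force: [-3.2, 38.8, 10.3]
opening: 0.0603
zyaw 82.97232533640843 x [ 0.007  0.009 -1.   ]
[-0.0552872   0.00121432  0.19077361]
t 11.85 pos [ 0.541  -0.1071  0.1908] F [-3.2 38.8 10.3] op 0.0603 q [  9.  22. -29.  -1. -38. -15.]
```

```bash
python3 -m inch '[0,0,0.004,0,0,0,0.06,0,0,0.02,0,0,0,0.06,0,0,0.025,0,0,0,0.06,-0.04,0,0.02,0,0,0,0.06,-0.05,0,0.02,0,0,0,0.06,-0.04,0,0,0,0,0,0.06,0,0,0,0,0,0,0.06]'; python3 -c "
from h import *
zang();st();snap('wrist','w8');snap('scene','s8')"
```

```text
clock: 12.72
tool_pos: [0.5491, -0.0183, 0.3216]
orientation: [88.2, 89.5, 171.2]
force: [-0.2, -0.4, -0.4]
opening: 0.0602
zyaw 82.95163969894347 x [-0.009  0.001 -1.   ]
t 12.72 pos [ 0.5491 -0.0183  0.3216] F [-0.2 -0.4 -0.4] op 0.0602 q [ 18.  13. -22.  -0. -56. -25.]
```

View pics/w8.png

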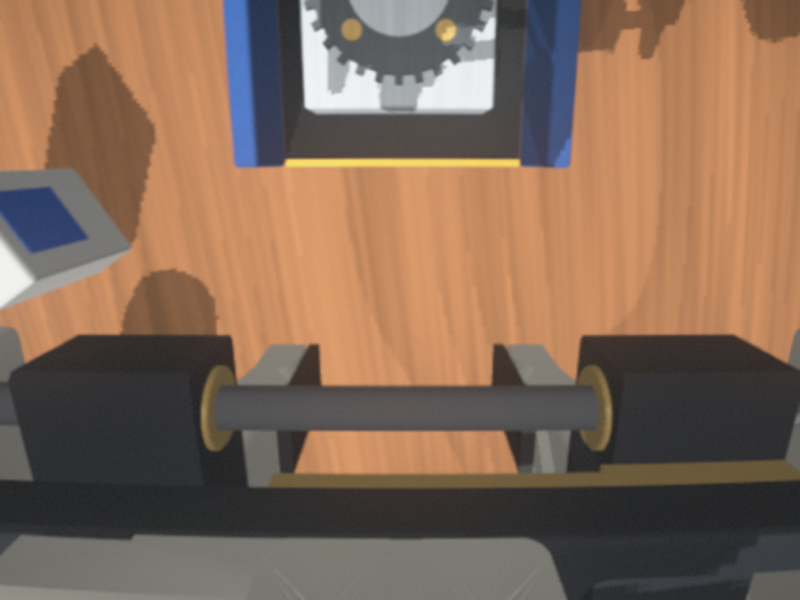

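View pics/s8.png

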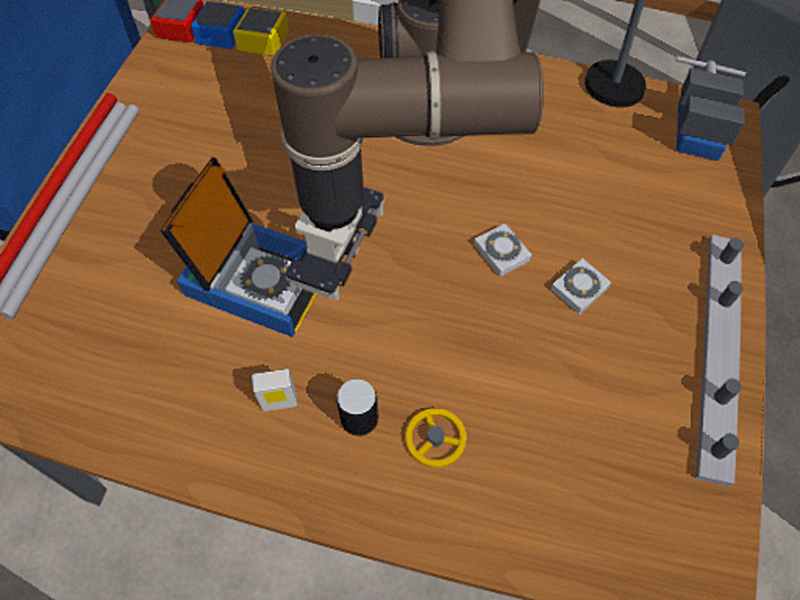

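Run:
```python
from h import *
s=load('w8');c=s['color'][:,:,::-1]
cv2.imwrite('pics/cd.png',cv2.resize(c[0:112,135:375],None,fx=3.3,fy=3.3,interpolation=cv2.INTER_CUBIC))
for n,u,v,z in [('palL',305,107,.03),('palR',494,112,.03),('ylL',286,165,0),('ylR',520,165,0)]: print(n,W2M(onz(s,u*.64,v*.64,z)))
```

```text
palL [-0.04588367  0.04961847  0.03      ]
palR [-0.0484482  -0.05032206  0.03      ]
ylL [-0.07583644  0.06823238  0.        ]
ylR [-0.07596492 -0.0727524   0.        ]
```

View pics/cd.png

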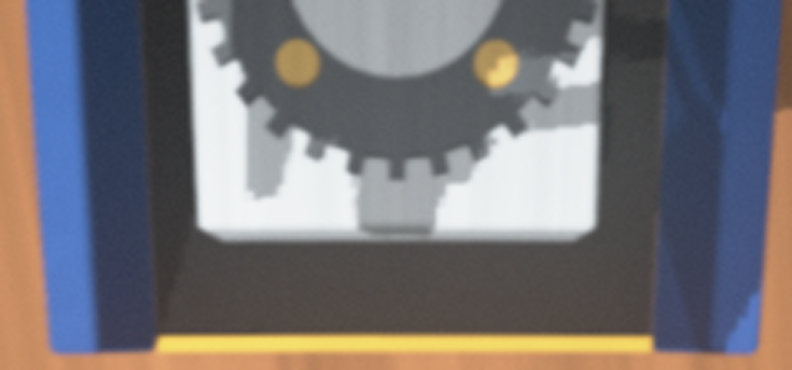

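```bash
python3 -c "
from h import *
print(W2M(ctrl.get_obs()['tool_pos']));delta(M2W(.178,-.001,.45),down(83))"
```

```text
[-0.14402725 -0.00263562  0.31847192]
t 12.82 pos [ 0.548  -0.0185  0.3185] F [ 0.1  0.7 -1. ] op 0.06 q [ 18.  13. -22.  -0. -56. -25.]
shift tool [-0.1313 -0.0005 -0.3221] rotvec [-0.11 -0.04 -0.77]
```

```bash
python3 -m inch '[-0.05,0,0,0,0,0,0.02,-0.05,0,0,0,0,-0.7,0.02,-0.04,0,-0.02,0,0,0,0.02,0,0,-0.05,0,0,0,0.02,0,0,-0.055,0,0,0,0.02,0,0,-0.055,0,0,0,0.02,0,0,-0.055,0,0,0,0.02,0,0,-0.055,0,0,0,0.02,0,0,-0.03,0,0,0,0.02,0,0,0,0,0,0,0.02]'; python3 -c "
from h import *
zang();print(W2M(ctrl.get_obs()['tool_pos']));delta(M2W(.178,-.001,.358),down(83));snap('wrist','w9');snap('scene','s9')"
```

```text
clock: 14.08
tool_pos: [0.5055, -0.3485, 0.4448]
orientation: [100.5, 87.8, -176.8]
force: [0.1, 1.0, -0.4]
opening: 0.02
zyaw 82.65418927461009 x [-0.038 -0.002 -0.999]
[ 0.18864947 -0.00461519  0.44478915]
t 14.07 pos [ 0.5055 -0.3485  0.4448] F [ 0.1  1.  -0.4] op 0.02 q [-16.  14.  -3.   1. -74.   9.]
shift tool [ 0.0865 -0.0068  0.0113] rotvec [-0.35 -0.39 -2.15]
```

View pics/s9.png

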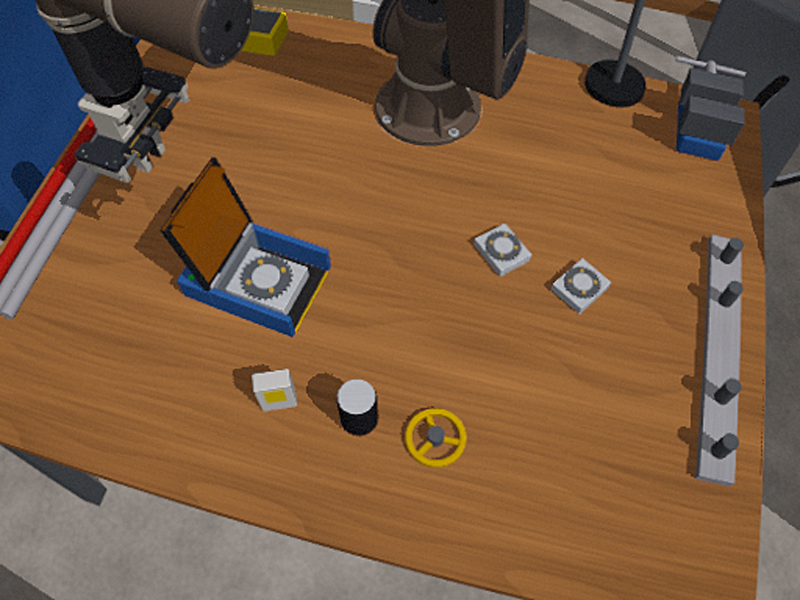

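```bash
python3 -m inch '[0.02,-0.003,0,-0.3,-0.3,-2,0.02,0.03,-0.003,0.003,0,0,0,0.02,0.03,-0.001,0.003,0,0,0,0.02,0.01,0,0.003,0,0,0,0.02,0,0,0,0,0,0,0.02]'; python3 -c "
from h import *
zang();print(W2M(ctrl.get_obs()['tool_pos']));delta(M2W(.0265,-.001,.358),down(83));snap('wrist','w10');snap('top','t10')"
```

```text
clock: 14.8
tool_pos: [0.5144, -0.3336, 0.3523]
orientation: [115.6, 89.9, -161.1]
force: [0.2, -0.2, 0.8]
opening: 0.0203
zyaw 83.38020829513844 x [-0.002 -0.001 -1.   ]
[0.172806   0.00233384 0.35225529]
t 14.8 pos [ 0.5144 -0.3336  0.3523] F [ 0.2 -0.2  0.8] op 0.0203 q [-15.  17. -12.   0. -61.   8.]
shift tool [-0.0059  0.0024  0.1463] rotvec [ 0.38 -0.06 -0.13]
```

View pics/t10.png

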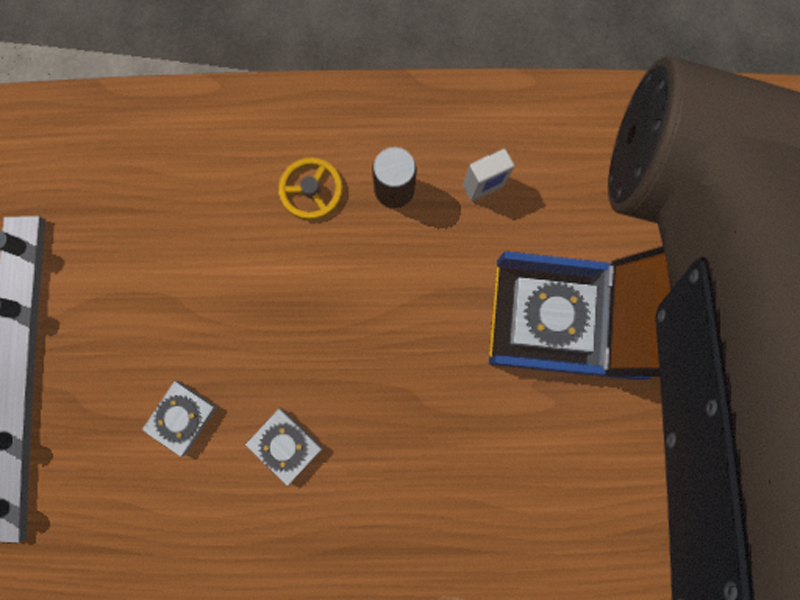

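```bash
python3 -m inch '[-0.004,0,0.005,0,0,0,0.02,-0.002,0,0.008,0,0,0,0.02,0,0,0.008,0,0,0,0.02,0,0,0.008,0,0,0,0.02,0,0,0.008,0,0,0,0.02,0,0,0.008,0,0,0,0.02]'; python3 -c "
from h import *
zang();print(W2M(ctrl.get_obs()['tool_pos']));st();snap('scene','s11')"
```

```text
clock: 15.65
tool_pos: [0.5206, -0.2884, 0.3647]
orientation: [-128.6, 89.5, -45.3]
force: [-0.6, -3.2, 2.4]
opening: 0.0199
zyaw 83.32054758008101 x [ 0.007 -0.007 -1.   ]
[0.12719378 0.00305646 0.36470125]
t 15.65 pos [ 0.5206 -0.2884  0.3647] F [-0.6 -3.2  2.4] op 0.0199 q [-10.  15. -13.   0. -62.   3.]
```

View pics/s11.png

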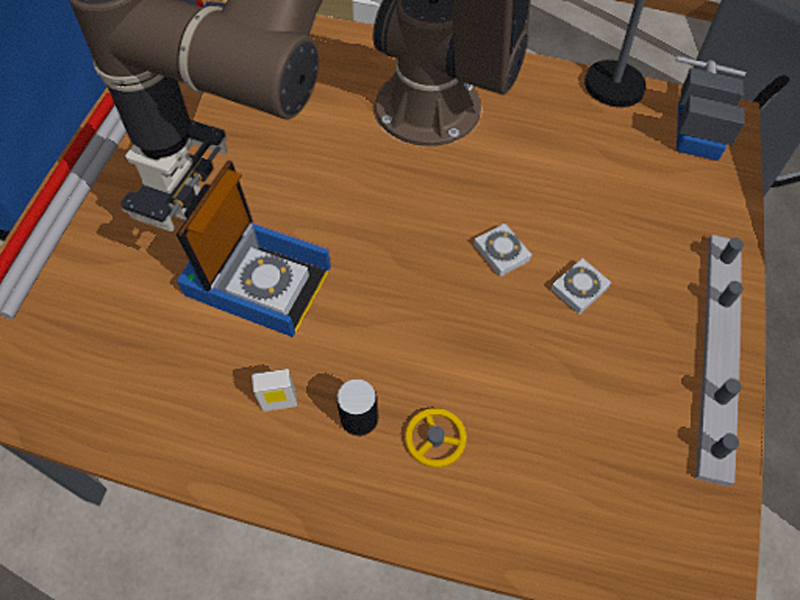

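```bash
python3 -m inch '[0.003,0,0.008,0,0,0,0.02,0.003,0.001,0.008,0,0,0,0.02,0.002,0.001,0.008,0,0,0,0.02,0.002,0,0.008,0,0,0,0.02,0.001,0,0.008,0,0,0,0.02,0.001,0,0.008,0,0,0,0.02,0.001,0,0.008,0,0,0,0.02,0.001,0,0.008,0,0,0,0.02]'; python3 -c "
from h import *
zang();print(W2M(ctrl.get_obs()['tool_pos']));st()"
```

```text
clock: 16.7
tool_pos: [0.5265, -0.219, 0.3478]
orientation: [-128.4, 89.6, -45.0]
force: [0.8, -2.3, -2.4]
opening: 0.0201
zyaw 83.32951435265055 x [ 0.005 -0.005 -1.   ]
[0.05762569 0.00040303 0.34783399]
t 16.7 pos [ 0.5265 -0.219   0.3478] F [ 0.8 -2.3 -2.4] op 0.0201 q [ -3.  13. -18.   0. -59.  -4.]
```

```bash
python3 -m inch '[0,0,0.008,0,0,0,0.02,0,0,0.008,0,0,0,0.02,0,0,0.008,0,0,0,0.02,0,0,0.006,0,0,0,0.02,0,0,0,0,0,0,0.02]'; python3 -c "
from h import *
zang();print(W2M(ctrl.get_obs()['tool_pos']));st();snap('scene','s12')"
```

```text
clock: 17.32
tool_pos: [0.5292, -0.1866, 0.3462]
orientation: [-166.5, 89.8, -83.1]
force: [0.5, -1.8, -0.6]
opening: 0.0202
zyaw 83.34174766930138 x [ 0.001 -0.004 -1.   ]
[ 0.0250677  -0.00087683  0.34616747]
t 17.32 pos [ 0.5292 -0.1866  0.3462] F [ 0.5 -1.8 -0.6] op 0.0202 q [  1.  13. -19.   0. -59.  -7.]
```

View pics/s12.png

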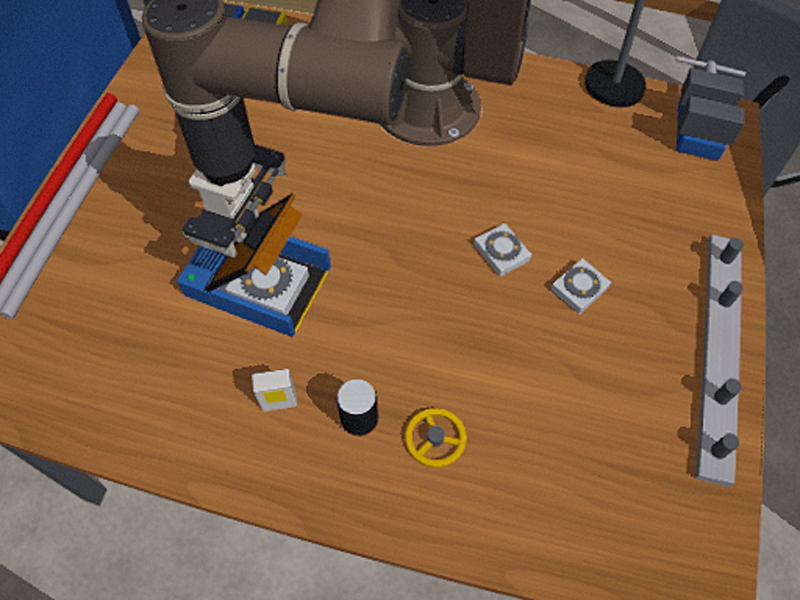

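```bash
python3 -m inch '[0,0,-0.01,0,0,0,0.02,-0.03,0,-0.005,0,0,0,0.02,-0.03,0,0,0,0,0,0.02,0,0,0.02,0,0,0,0.02,0,0,0.018,0,0,0,0.02,0,0,0,0,0,0,0.02]'; python3 -c "
from h import *
zang();print(W2M(ctrl.get_obs()['tool_pos']));delta(M2W(.003,-.001,.378),down(83))
s=snap('wrist','w13')"
```

```text
clock: 18.12
tool_pos: [0.5321, -0.1642, 0.4079]
orientation: [-127.8, 89.8, -44.5]
force: [0.2, 0.1, 0.3]
opening: 0.0199
zyaw 83.28081910953226 x [ 0.003 -0.002 -1.   ]
[ 0.00247625 -0.00074746  0.40791306]
t 18.12 pos [ 0.5321 -0.1642  0.4079] F [0.2 0.1 0.3] op 0.0199 q [  3.   9. -14.   0. -66. -10.]
shift tool [ 0.0299  0.0003 -0.0005] rotvec [ 0.28 -0.12  0.16]
```

View pics/w13.png

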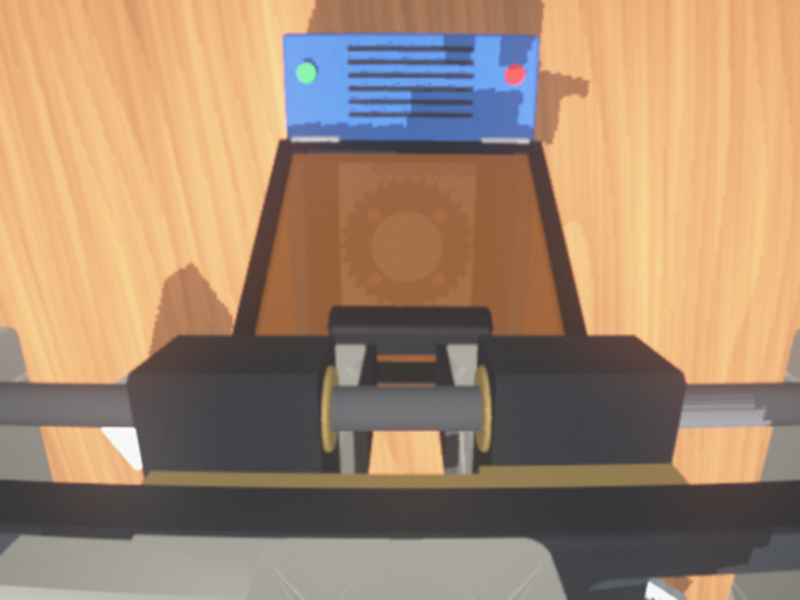

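```bash
python3 -c "
from h import *
s=load('w13')
for u,v in [(410,312),(410,320),(410,328),(410,338),(410,348),(410,370)]: print(u,v,W2M(dep(s,u*.64,v*.64)).round(4))
for t in (40,45,50,55):
  a=np.radians(t);print(t,[(round(85-r*np.cos(a)+27*np.sin(a),1),round(64+r*np.sin(a)+27*np.cos(a),1)) for r in(138,152)])"
```

```text
410 312 [ 0.0116 -0.0012  0.191 ]
410 320 [ 0.0089 -0.0012  0.1936]
410 328 [ 0.0064 -0.0012  0.1966]
410 338 [ 0.0006 -0.0013  0.193 ]
410 348 [-0.0061 -0.0013  0.1873]
410 370 [-0.0156 -0.0014  0.1897]
40 [(np.float64(-3.4), np.float64(173.4)), (np.float64(-14.1), np.float64(182.4))]
45 [(np.float64(6.5), np.float64(180.7)), (np.float64(-3.4), np.float64(190.6))]
50 [(np.float64(17.0), np.float64(187.1)), (np.float64(8.0), np.float64(197.8))]
55 [(np.float64(28.0), np.float64(192.5)), (np.float64(19.9), np.float64(204.0))]
```

```bash
python3 -m inch '[0.02,0,0,0,0,0,0.02,0.008,0,0,0,0,0,0.02,0.004,0,0.002,0,0,0,0.02,0.004,0,0.004,0,0,0,0.02,0.004,0,0.0045,0,0,0,0.02,0.004,0,0.0045,0,0,0,0.02,0.0045,0,0.0045,0,0,0,0.02,0.0045,0,0.0045,0,0,0,0.02]'; python3 -c "
from h import *
zang();print(W2M(ctrl.get_obs()['tool_pos'])-[0,0,.178]);st();snap('scene','s14')"
```

```text
clock: 19.18
tool_pos: [0.5351, -0.1392, 0.3571]
orientation: [-114.1, 89.7, -30.8]
force: [-2.2, 1.9, 5.3]
opening: 0.0199
zyaw 83.35917007314795 x [ 0.004 -0.002 -1.   ]
[-0.02265654 -0.00075485  0.17911959]
t 19.18 pos [ 0.5351 -0.1392  0.3571] F [-2.2  1.9  5.3] op 0.0199 q [  6.  11. -19.   0. -60. -13.]
```

View pics/s14.png

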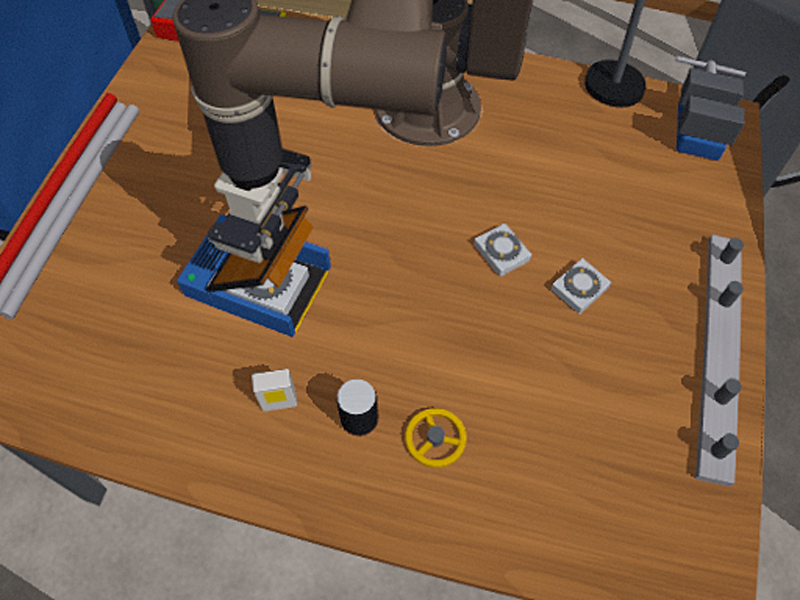

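```bash
python3 -m inch '[0.005,0,0.002,0,0,0,0.02,0.005,0,0.002,0,0,0,0.02,0.005,0,0.003,0,0,0,0.02,0.005,0,0.003,0,0,0,0.02,0.005,0,0.003,0,0,0,0.02,0.005,0,0.003,0,0,0,0.02]'; python3 -c "
from h import *
zang();print(W2M(ctrl.get_obs()['tool_pos'])-[0,0,.178]);st()"
```

```text
clock: 19.98
tool_pos: [0.5391, -0.1209, 0.3279]
orientation: [-85.8, 89.4, -2.4]
force: [0.1, 2.7, 3.1]
opening: 0.0195
zyaw 83.42576598050546 x [ 0.011 -0.    -1.   ]
[-0.04136529  0.00100941  0.14989732]
t 19.98 pos [ 0.5391 -0.1209  0.3279] F [0.1 2.7 3.1] op 0.0195 q [  8.  13. -21.   0. -56. -14.]
```

```bash
python3 -m inch '[0.005,0,0.0025,0,0,0,0.02,0.005,0.0005,0.0025,0,0,0,0.02,0.005,0.0005,0.002,0,0,0,0.02,0.005,0,0.002,0,0,0,0.02,0.005,0,0.002,0,0,0,0.02,0.004,0,0.0015,0,0,0,0.02]'; python3 -c "
from h import *
zang();print(W2M(ctrl.get_obs()['tool_pos'])-[0,0,.178]);st()"
```

```text
clock: 20.72
tool_pos: [0.5402, -0.1077, 0.2964]
orientation: [-88.9, 89.4, -5.5]
force: [0.4, 1.4, 1.0]
opening: 0.0195
zyaw 83.42528030236126 x [ 0.01  -0.001 -1.   ]
[-0.05452976  0.00046991  0.1183552 ]
t 20.73 pos [ 0.5402 -0.1077  0.2964] F [0.4 1.4 1. ] op 0.0195 q [  9.  14. -24.   0. -51. -16.]
```

```bash
python3 -m inch '[0.004,0,0.001,0,0,0,0.02,0.004,0,0.001,0,0,0,0.02,0.004,0,0.001,0,0,0,0.02,0.003,0,0.001,0,0,0,0.02,0.003,0,0.0005,0,0,0,0.02,0.003,0,0,0,0,0,0.02]'; python3 -c "
from h import *
zang();print(W2M(ctrl.get_obs()['tool_pos'])-[0,0,.178]);st()"
```

```text
clock: 21.48
tool_pos: [0.5408, -0.1031, 0.2736]
orientation: [-90.3, 89.4, -6.8]
force: [0.2, 1.6, 1.4]
opening: 0.0199
zyaw 83.42118029573805 x [ 0.01  -0.001 -1.   ]
[-0.05924499  0.00046252  0.09564393]
t 21.48 pos [ 0.5408 -0.1031  0.2736] F [0.2 1.6 1.4] op 0.0199 q [ 10.  16. -25.   0. -48. -16.]
```

```bash
python3 -m inch '[0.003,0,0,0,0,0,0.02,0.002,0,0,0,0,0,0.02,0.002,0,0,0,0,0,0.02]'; python3 -c "
from h import *
print(W2M(ctrl.get_obs()['tool_pos'])-[0,0,.178])"
```

```text
clock: 21.85
tool_pos: [0.5409, -0.103, 0.2691]
orientation: [-94.7, 89.4, -11.2]
force: [-10.2, 6.6, 30.0]
opening: 0.0196
[-0.05932281  0.00056046  0.09105062]
```

```bash
python3 -m inch '[-0.004,0,0,0,0,0,0.02,-0.03,0,0,0,0,0,0.02,-0.05,0,0,0,0,0,0.02,-0.05,0,0.03,0,0,0,0.02,0,0,0.05,0,0,0,0.02,0,0,0.05,0,0,0,0.02,0,0,0.05,0,0,0,0.02,0,0,0.05,0,0,0,0.02,0,0,0.05,0,0,0,0.02,0,0,0,0,0,0,0.02]'; python3 -c "
from h import *
st();snap('top','t20');snap('scene','s20')
s=load('t20')
cv2.imwrite('pics/ce.png',cv2.resize(s['color'][145:255,300:480,::-1],None,fx=4.4,fy=4.4,interpolation=cv2.INTER_CUBIC))"
```

```text
clock: 23.1
tool_pos: [0.5713, 0.182, 0.4053]
orientation: [-108.9, 89.6, -25.7]
force: [-0.0, -0.7, -0.1]
opening: 0.0202
t 23.1 pos [0.5713 0.182  0.4053] F [-0.  -0.7 -0.1] op 0.0202 q [ 36.  13.  -9.   0. -67. -43.]
```

View pics/ce.png

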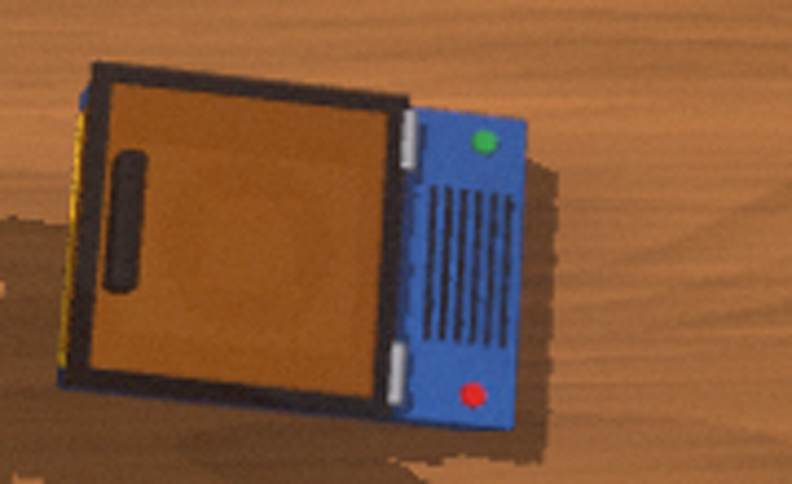

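View pics/s20.png

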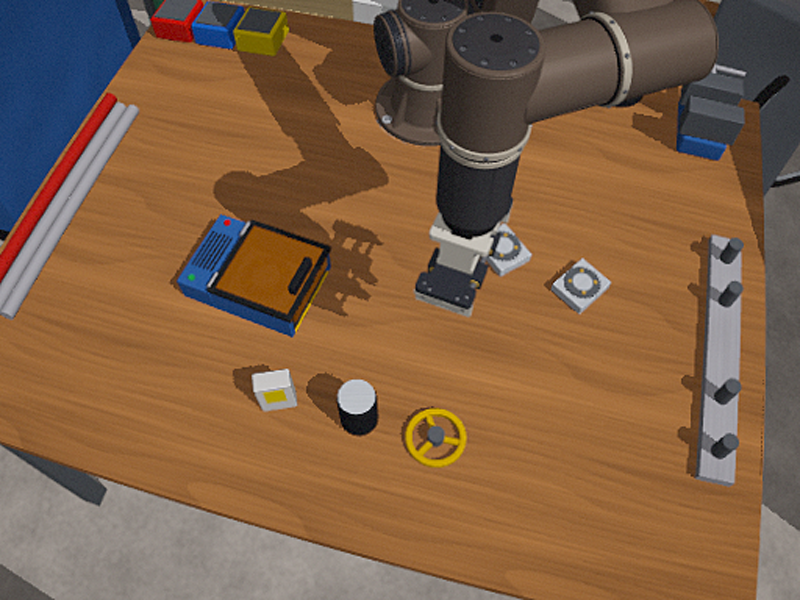

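The guard lies flat over the walls, with its handle near crop pixel (125,220). The box, can and wheel look unmoved. I'll check the guard's height by depth, then hand in.

```bash
python3 -c "
from h import *
s=load('t20')
for x,y in [(125,180),(125,260),(100,120),(85,350),(250,230),(390,260),(380,390)]: print(W2M(dep(s,x/4.4+300,y/4.4+145)).round(4))
a=load('top0')['color'][60:140,160:350].astype(int);b=s['color'][60:140,160:350].astype(int);print((abs(a-b).sum(2)>60).sum())
ctrl.close_job()"
```

```text
[-0.066   0.0173  0.0931]
[-0.0625 -0.0218  0.0907]
[-0.0764  0.0512  0.0691]
[-0.0746 -0.0661  0.0685]
[0.0053 0.0037 0.0646]
[ 0.0775 -0.0044  0.0673]
[ 0.0747 -0.0709  0.071 ]
5970
the job is handed in; nothing more can be done
```

View pics/t20.png

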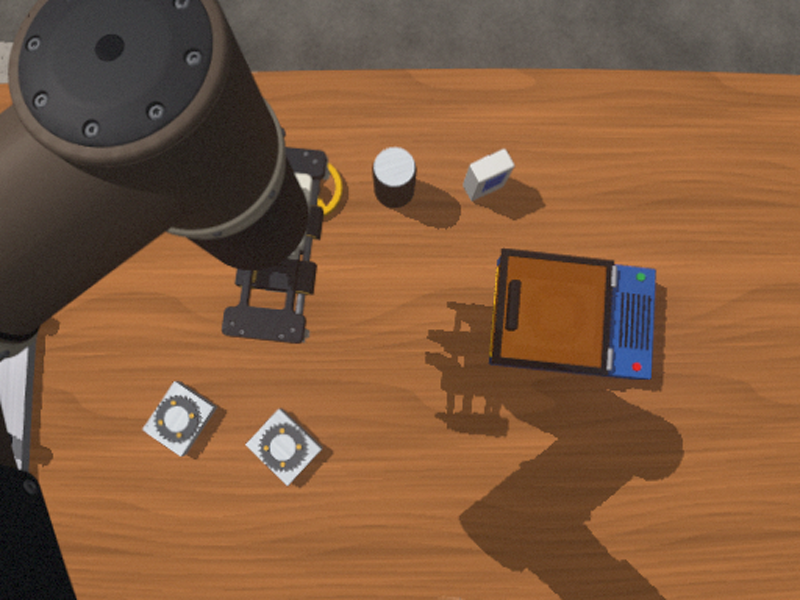

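The pallet is against the stop in the marker's bay and the amber guard is fully closed. The job was handed in at about 23 s of the 72 s allowed, and it reported no verdict.

**What I did:** I slid the pallet sideways with the open fingers to line it up with the bay. I then pushed it in along the bay axis until the force rose to about 39 N at the stop, and backed off. I pushed the guard over from behind its handle, then pressed it down from above in small steps until it seated at about 30 N, and withdrew the arm clear.

**Last checks:**
- **Pallet:** After the final push its rear edge was about 45 to 48 mm inside bay centre, against a target of 45. It was centred to about 1 mm. Two corner readings differed by 2.6 mm (about 1.5°), but an enlarged view showed the edge level with the mouth line, so I took it as square. I did not re-measure it once the guard covered it.
- **Guard:** The fingers measured the handle top at 91 mm, which is the closed height. Depth readings gave 91 to 93 mm on the handle and 65 to 71 mm across the panel.
- **Bystanders:** The level box, can and handwheel, and also the two small pallets, look unmoved in the final scene picture. My pixel comparison of that area showed a large difference, because the arm was covering part of it in the top view, so that check did not confirm anything.

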